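Shut and lock the hatch of the culture reader

ROBOT

A 6-joint arm with a two-finger parallel gripper is mounted at the origin on the work surface. World frame = base frame: x ahead of the robot, y to its left, z up, the work surface at z = 0. Lengths are in mm, angles in degrees, forces in N, time in s.
With the tool pointing down it reaches from about 350 to 850 mm from the base axis. Payload 8.1 kg.
Tool frame: the origin (TCP) lies between the finger pads; the fingertips stand 22 mm ahead of it and the grasp point (between the pads) lies 3 mm ahead of it; z points along the fingers, y is the line along which they close (so a half turn about z gives the same grasp; the last joint's range is limited). The gripper opens to 85 mm and grips with 20 to 120 N. Pads are 22 mm wide; open, the fingers measure 114 mm over their backs; the gripper's body (76 mm by 85 mm) begins 54 mm behind the grasp point. The pads swing forward as they close: fully open they stand 13 mm farther back than shut.
Start: joints at [-74.106, 7.471, 85.268, -0, 87.261, -4.893], TCP at [212.956, -560.941, 253.292] pointing down, gripper open.
Joint ranges: [-169.43, 169.43], [-51.17, 129.36], [1.28, 143.12], [-76.62, 256.62], [0, 156.53], [-152.29, 152.29]. Speed limits (degrees/s): [136.94, 136.94, 159.86, 180, 180, 180].

INTERFACE

Orientations are given as [roll, pitch, yaw] about the fixed x, y, z axes, in that order (R = Rz(yaw) Ry(pitch) Rx(roll)).
In Python, from bench import r, vision gives the robot as it stands.
- The arm moves only by the tool step_arm, never from a script. Its argument "targets" is a list that holds one entry, the list of rows, each a list of 6 numbers: the shift along the world's x, y, z in mm, then the turn, a rotation vector about the world's x, y, z in rad. In form: [[[x, y, z, rx, ry, rz], ...]]. A call has 1 to 12 rows; each row is the pose to reach, as a shift and turn from the pose commanded when the call began; what a row does not reach only later rows make up. A row lasts 1/12 s, in which the tool goes at most 41.7 mm and 7.16 degrees, less where a joint would pass 70% of its speed; a pose out of reach is approached as far as the arm can. A call with a gripper value outside its range is refused whole. "fingers" is the gripper's target within -1 to 1 (shut at 1, half-way at 0, fully open at -1), set as the call begins (left out, the last holds). The fingers move at their own pace and stop on an object; "newtons" is the grip in N (left out, the last holds). Time passes only in rows, so rows that repeat a pose let the fingers close. It gives the time, the measured TCP pose, the force, the opening and the grip force at its end, in the units of the state.
- r.sense(): the state, without advancing time (a new reading comes with each control period).
- vision.snapshot(name): name is "scene" or "top" or "wrist"; returns a dict with "img" (400x640x3 uint8, blue, green, red), "mtx" (3x3 intrinsics, pixels), "eye" and "attitude" of the camera in the world. Camera axes: x right, y up, looking along -z (the intrinsics and any distortion apply to the point x, -y, -z); pixel columns grow to the right and rows downward; lengths in mm; the calibration is good to about 2 mm. A picture is of the moment at which its call begins. There is no depth.
- r.hand_in(): hands the job in; it is judged then, once.
The state is a dict: "time": time; "joint_pos": joint angles; "qd": joint speeds; "joint_efforts": joint torques, N m; "tool_pos": TCP position; "tcp_rot": TCP orientation; "ft_force": force on the tool from outside, world axes, zero at the start; "wrist_torque": the same for the moment, N m; "finger_gap": finger opening in mm; "grip_force": force on a finger pad.
Only numpy, scipy, OpenCV 4.12 (cv2) and the standard library are available. Lean on these libraries where they do the work, as an engineer would, in place of code of your own. Each camera call takes 0.05 s, during which the arm holds its last target. There are 200 camera calls.

TASK

A culture dish has been put into the green reader: swing its hatch shut, then push the sprung stud in and turn it clockwise about a quarter turn until it locks and springs back up part of the way by itself. Do not force the stud, neither by pushing too hard nor by turning it before it is far enough in, and leave the dishes and the other things on the bench where they are.

Things in the scene. Friction and masses are not known exactly. Their poses are not given: they have to be found in the camera images.
- reader: green steel culture reader fixed to the bench, 240 mm deep (its x) by 280 mm wide (its y) by 120 mm tall, front towards its -x; origin at the centre of its underside. The hatch lies on its top at its -y side (hatch centre line at its y = -50 mm); the rest of its top is a flat deck
- hatch (a joint): angle of the hatch: 0 shut, grows as it opens upward about a hinge on its far (+x of the reader) side, at most 1.2 rad. Starts 0.6 to 1.0 open. Friction holds it where it is left; about 1 to 3 N of push at its free edge shuts it. It stops dead at 0
- hatch_hinge (a point): the middle of the hatch's hinged edge, on its outer face. The hatch is a plate 160 x 160 x 6 mm. This frame turns with the hatch: from it the free edge lies at its -x (160 mm), the hinge line runs along its y, and z is the outward normal of the hatch (up when shut). The stud's axis meets the outer face at x = -132 mm, y = 0, so the face is bare beside the stud
- hatch_edge (a point): the middle of the hatch's free edge, on its outer face, 160 mm from the hinge line; axes as for hatch_hinge; the edge runs 80 mm to either side along y
- stud_wing (a point): the stud's finger grip (wing), at its centre: a black bar 12 mm thick (this frame's x), 38 mm long (y) and 25 mm tall (z, outward normal of the hatch), standing on a steel disc 44 mm across and 4 mm thick whose upper face is 12.5 mm below this point. With the stud out, the disc's underside stands 18 mm above the hatch's outer face. The stud turns about z. Gripped by the wing, fingertips may push on the disc
- stud_in (a joint): how far the stud is pushed in (m): 0 out (start), spring-loaded outward. The spring takes about 4.5 N to start and 0.55 N per mm more. How far in it must go before it can turn differs from time to time, somewhere between 4 and 12 mm (7 to 11 N), and cannot be seen; 2 mm further it meets a hard floor (at 8 to 12.5 N), which can be felt. A stud turned part of the way is held in by its catch; once it locks and the push is let go, it rises by itself about 3 mm (to 1 to 9 mm in)
- stud_turn (a joint): how far the stud is turned (rad): 0 at the start, grows clockwise seen from above with the hatch shut. With the hatch shut it cannot turn beyond about 0.06 unless pushed far enough in; past 1.34 the pin can rise into its notch and lock, when the push is let go; the end stop is at about 1.5. With the hatch open it turns freely, but a turned stud keeps the hatch from shutting
- catch: brass bayonet catch inside the reader, under the stud when the hatch is shut; its origin lies on the stud's axis, level with the reader's top. It is damaged by more than 15 N from the stud: that is, by a push more than 15 N above what the spring takes (a push of 14 to 15 N in all always reaches the floor and is safe; move slowly, about 5 mm/s, since a quick push overshoots on the hard floor), or by forcing the turn of a stud that is not far enough in
- dish_inside: 55 mm round lidded culture dish, 15 mm tall, lying in the chamber under the hatch; origin under its centre. It stays there
- dish_deck: 60 mm round lidded culture dish, 15 mm tall, standing on the reader's top beside the hatch (leave it alone); origin under its centre
- tube_rack: white wire rack, 66 x 206 mm, with five capped sample tubes in it, 124 mm tall, on the bench to the left (leave alone); origin under its centre
- spray_bottle: white round bottle, 72 mm across and 210 mm tall, on the bench to the right (leave alone); origin under its centre
- pump_bottle: pale pump bottle, 60 x 75 mm, 200 mm tall, on the bench to the right (leave alone); origin under its centre
- sample_tube: single capped sample tube lying on the bench to the right, 115 mm long, 19 mm thick (leave alone); origin under its middle

How it is judged:
By the outcome, as a careful person would: the job done as asked, in the order asked, and still so for the second after the job is handed in, with the robot touching nothing.
It also fails if it takes over 67 s, if anything falls off the work surface, if the arm or the gripper's body presses on something with over 40 N, if the wrist force passes 120 N, or if a joint passes its speed limit or range.

## Working session

There is one attempt and no reset: what is moved stays moved. The work goes in short steps, Python scripts to look and compute and a tool call to move; the robot and the scene stay as the last step left them, time stands still between calls to the robot, and variables do not carry over. Pictures are saved under pics/ and viewed, at most 10 in all, crops included, and the job is handed in when it is done.

Besides the shell and the picture viewer there is one more tool, called after "Request:" as a command line: name --argument value ..., lists and objects as JSON in quotes. step_arm: Moves the arm, as the interface text tells. Its arguments: {"type":"object","properties":{"targets":{"type":"array"},"fingers":{"type":"number"},"newtons":{"type":"number"}},"required":["targets"]}

```bash
mkdir -p pics; ls; cat > h.py <<'E'
import numpy as np, cv2
from bench import r, vision
def snap(n,f=None):
    s=vision.snapshot(n)
    if f: cv2.imwrite('pics/'+f,s['img'])
    return s
E
python3 - <<'E'
from h import *
for n in ('scene','top'):
    s=snap(n,n+'1.png'); print(n,{k:(np.round(v,4).tolist() if k!='img' else v.shape) for k,v in s.items()})
print(r.sense())
E
```

```text
pics
scene {'img': (400, 640, 3), 'mtx': [[459.1878, 0.0, 318.4912], [0.0, 459.1878, 200.9086], [0.0, 0.0, 1.0]], 'eye': [1014.4223, -633.5377, 1159.1189], 'attitude': [35.9981, -0.6307, 34.6211]}
top {'img': (400, 640, 3), 'mtx': [[411.0055, 0.0, 315.0315], [0.0, 411.0055, 200.1857], [0.0, 0.0, 1.0]], 'eye': [348.3938, 10.4837, 1188.2826], 'attitude': [12.9068, -0.1784, -91.2102]}
{'time': 0.1, 'joint_pos': array([-7.41052599e+01,  7.51044831e+00,  8.53239708e+01,  5.50094514e-04,
        8.72633585e+01, -4.89366585e+00]), 'qd': array([-0.06605316, -0.18797615, -0.14122787,  0.01981625, -0.04175312,
       -0.00292631]), 'joint_efforts': array([ 1.42979279e-03, -5.70954537e+01, -5.01940084e+01, -2.57657875e-04,
        8.24269286e-03,  4.55265479e-05]), 'tool_pos': array([ 212.83851807, -560.47446062,  252.34386357]), 'tcp_rot': array([-1.79902626e+02, -8.88851202e-03,  2.07883716e+01]), 'ft_force': array([-0.32581266,  0.92096711,  0.04681441]), 'wrist_torque': array([-0.05423851, -0.01929261,  0.02259977]), 'grip_force': 0.0, 'finger_gap': 85.46613643804776}
```

View pics/scene1.png

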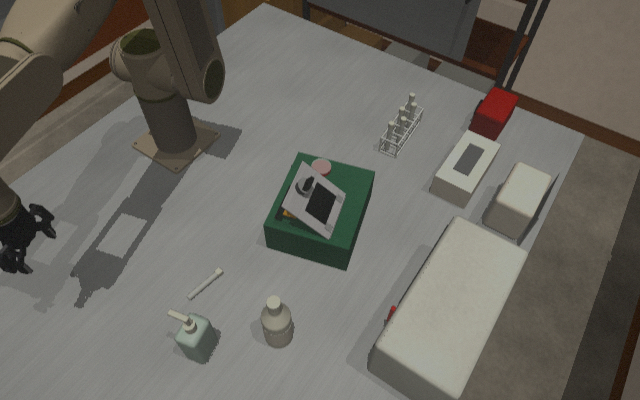

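View pics/top1.png

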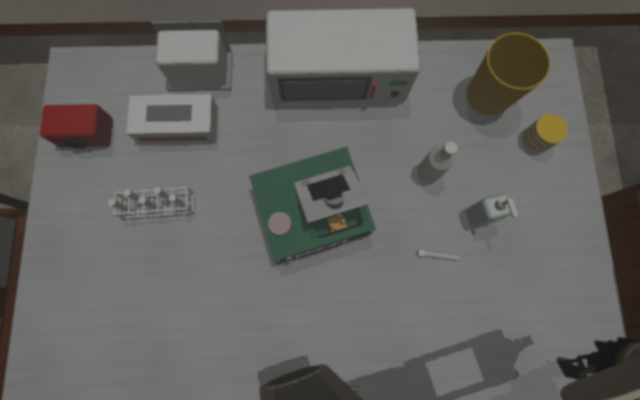

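Scene view: reader at about (320,210), hatch open with stud at about (306,185), and the dish on the deck at (320,166). Top view: reader centre about (312,205), stud about (335,202), dish (279,223). Next I get the reader rectangle by mask, plus enlarged crops.

```bash
cat >> h.py <<'E'
from scipy.spatial.transform import Rotation as Ro
def ray(s,p):
    d=np.linalg.inv(s['mtx'])@np.array([p[0],p[1],1.])
    return np.array(s['eye']),Ro.from_euler('xyz',s['attitude'],degrees=True).as_matrix()@(d*[1,-1,-1])
def onplane(s,p,z):
    e,d=ray(s,p); return e+d*(z-e[2])/d[2]
def proj(s,X):
    c=Ro.from_euler('xyz',s['attitude'],degrees=True).as_matrix().T@(np.array(X,float)-s['eye'])*[1,-1,-1]
    q=s['mtx']@c; return q[:2]/q[2]
def tri(s1,p1,s2,p2):
    e1,d1=ray(s1,p1);e2,d2=ray(s2,p2)
    t=np.linalg.lstsq(np.c_[d1,-d2],e2-e1,rcond=None)[0]
    a,b=e1+t[0]*d1,e2+t[1]*d2
    return (a+b)/2,np.linalg.norm(a-b)
def green(s):
    h=cv2.cvtColor(s['img'],cv2.COLOR_BGR2HSV)
    m=cv2.inRange(h,(60,90,20),(90,255,255))
    c=max(cv2.findContours(m,cv2.RETR_EXTERNAL,cv2.CHAIN_APPROX_NONE)[0],key=cv2.contourArea)
    return m,c
E
python3 - <<'E'
from h import *
S={n:snap(n) for n in('top','scene')}
for n,s in S.items():
    m,c=green(s); hull=cv2.convexHull(c)
    for e in (3,):
        ap=cv2.approxPolyDP(hull,e,True)[:,0]
        print(n,[(p.tolist(),onplane(s,p,120)[:2].round(0).tolist()) for p in ap])
    h=np.array([onplane(s,p,120)[:2] for p in c[:,0]],np.float32)
    print(cv2.minAreaRect(h))
a=cv2.resize(S['top']['img'][140:270,240:385],None,fx=4,fy=4,interpolation=cv2.INTER_CUBIC)
b=cv2.resize(S['scene']['img'][145:275,255:385],None,fx=4.2,fy=4.2,interpolation=cv2.INTER_CUBIC)
cv2.imwrite('pics/ct.png',cv2.convertScaleAbs(a,alpha=1.7));cv2.imwrite('pics/cs.png',cv2.convertScaleAbs(b,alpha=1.7))
E
```

```text
Traceback (most recent call last):
  File "h.py", line 24, in green
    c=max(cv2.findContours(m,cv2.RETR_EXTERNAL,cv2.CHAIN_APPROX_NONE)[0],key=cv2.contourArea)
ValueError: max() iterable argument is empty
```

```bash
sed -i "s/^    h=cv2.cvtColor.*/    b,g,q=[s['img'][...,i].astype(int) for i in range(3)]/; s/^    m=cv2.inRange.*/    m=((g-q>18)\&(g>1.15*b)).astype(np.uint8)/" h.py
cat > m.py <<'E'
from h import *
S={n:snap(n) for n in('top','scene')}
print(S['top']['img'][190,270],S['scene']['img'][170,350])
a=cv2.resize(S['top']['img'][140:270,240:385],None,fx=4,fy=4,interpolation=cv2.INTER_CUBIC)
b=cv2.resize(S['scene']['img'][145:275,255:385],None,fx=4,fy=4,interpolation=cv2.INTER_CUBIC)
cv2.imwrite('pics/ct.png',cv2.convertScaleAbs(a,alpha=1.7));cv2.imwrite('pics/cs.png',cv2.convertScaleAbs(b,alpha=1.7))
for n,s in S.items():
    m,c=green(s); hull=cv2.convexHull(c)
    ap=cv2.approxPolyDP(hull,3,True)[:,0]
    print(n,[(p.tolist(),onplane(s,p,120)[:2].round(0).tolist()) for p in ap])
    h=np.array([onplane(s,p,120)[:2] for p in c[:,0]],np.float32)
    print(cv2.minAreaRect(h))
E
python3 m.py
```

```text
[67 81 57] [57 77 45]
top [([346, 148], [738.0, -86.0]), ([373, 228], [515.0, -149.0]), ([274, 259], [440.0, 111.0]), ([251, 176], [664.0, 174.0])]
((589.0407104492188, 12.677963256835938), (236.97549438476562, 275.02984619140625), 16.35695457458496)
scene [([298, 152], [440.0, 109.0]), ([374, 172], [669.0, 174.0]), ([348, 249], [746.0, -89.0]), ([264, 225], [520.0, -156.0])]
((593.0919799804688, 9.897415161132812), (239.9210662841797, 280.46630859375), 16.439470291137695)
```

View pics/ct.png

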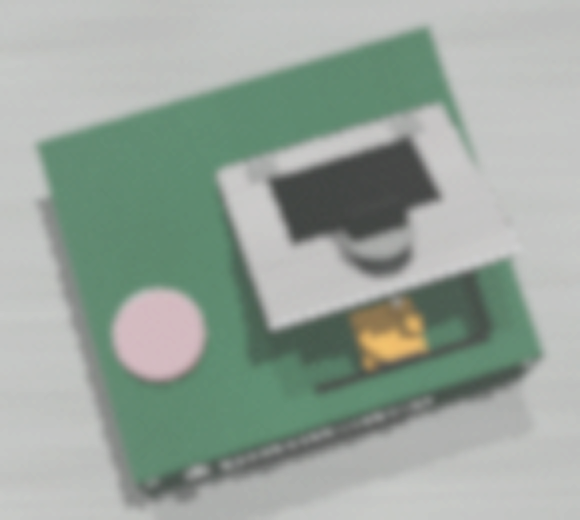

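View pics/cs.png

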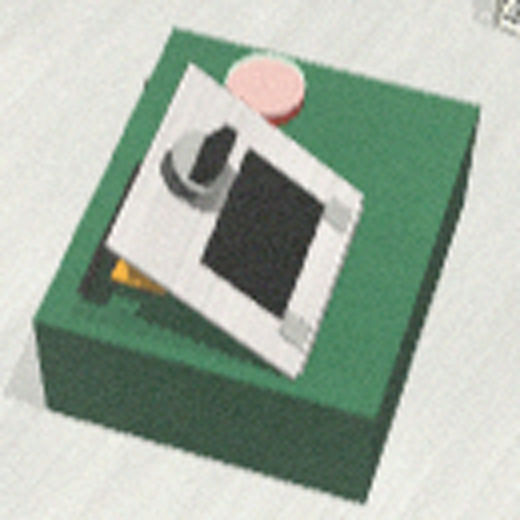

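Crops: the hatch stands open. In the top view its hinge corners are at crop (218,170) and (440,103), and its free corners at (270,330) and (520,250). In the scene view the hinge corners are at (362,195) and (298,377), and the free corners at (190,65) and (107,245). The stud wing is at about crop (213,155) in the scene view, and the dish is at (158,335) in the top view. I'll triangulate these.

```bash
cat > m2.py <<'E'
from h import *
S={n:snap(n) for n in('top','scene')}
T=lambda u,v:(240+(u+.5)/4-.5,140+(v+.5)/4-.5)
C=lambda u,v:(255+(u+.5)/4-.5,145+(v+.5)/4-.5)
yaw=np.radians(16.4);o=np.array([591,11,0]);R=np.array([[np.cos(yaw),np.sin(yaw),0],[-np.sin(yaw),np.cos(yaw),0],[0,0,1]])
P={}
for k,t,c in [('h+',(218,170),(362,195)),('h-',(440,103),(298,377)),('f+',(270,330),(190,65)),('f-',(520,250),(107,245))]:
    X,e=tri(S['top'],T(*t),S['scene'],C(*c));P[k]=X;print(k,X.round(0),round(e,1),'reader',(R@(X-o)).round(0))
for k in('h','f'): print(k,((P[k+'+']+P[k+'-'])/2).round(1))
H=(P['h+']+P['h-'])/2;F=(P['f+']+P['f-'])/2
v=R@(F-H);print(np.linalg.norm(v),'theta',np.arctan2(v[2],-v[0]),'yaw',[np.degrees(np.arctan2(-(d:=P[a+'+']-P[a+'-'])[0],d[1])) for a in 'hf'],np.linalg.norm(P['h+']-P['h-']))
E
python3 m2.py
```

```text
h+ [643.  57. 124.] 0.2 reader [ 63.  29. 124.]
h- [688. -93. 122.] 1.8 reader [  64. -128.  122.]
f+ [519.  23. 212.] 1.3 reader [-66.  32. 212.]
f- [ 565. -129.  214.] 1.3 reader [ -65. -127.  214.]
h [665.7 -18.2 122.8]
f [541.6 -53.  212.8]
157.21244078836008 theta 0.6098292863205668 yaw [np.float64(16.75902686524399), np.float64(16.693018153509524)] 156.99575318791244
```

Consistent with the given sizes: the hatch is open about 0.61 rad, with the hinge at (667,-18,123), reader yaw 16.5° and the free edge at (541,-53,213). I'm moving above the bare face on the -y side with the fingers shut and the yaw already turned for the later grasp.

Request:
step_arm --targets '[[[23,29,6,0,0,0.09],[46,58,12,0,0,0.18],[69,87,18,0,0,0.27],[92,116,24,0,0,0.36],[115,145,30,0,0,0.45],[138,174,36,0,0,0.54],[161,203,42,0,0,0.63],[184,232,48,0,0,0.73],[207,261,48,0,0,0.83],[230,290,48,0,0,0.93],[253,319,48,0,0,1.02],[276,348,48,0,0,1.11]]]' --fingers 1 --newtons 40

```text
time: 1.4
tool_pos: [489.9, -211.3, 301.7]
tcp_rot: [180.0, 0.0, 84.6]
ft_force: [-0.7, -0.8, -0.2]
finger_gap: 0.4
grip_force: 0.0
```

Request:
step_arm --targets '[[[23,29,-4,0,0,0.1],[46,58,-8,0,0,0.2],[69,87,-12,0,0,0.3],[90,113,-16,0,0,0.386],[90,113,-20,0,0,0.386],[90,113,-25,0,0,0.386],[90,113,-25,0,0,0.386]]]'

```text
time: 1.98
tool_pos: [578.3, -99.9, 274.8]
tcp_rot: [-179.9, -0.0, 106.5]
ft_force: [-0.8, -0.3, -0.4]
finger_gap: 0.1
grip_force: 0.0
```

Request:
step_arm --targets '[[[0,0,-7,0,0,0],[0,0,-14,0,0,0],[0,0,-21,0,0,0],[0,0,-28,0,0,0],[0,0,-35,0,0,0],[0,0,-40,0,0,0],[-1,0,-45,0,0,0],[-2,-1,-50,0,0,0],[-4,-1,-55,0,0,0],[-6,-2,-60,0,0,0],[-8,-2,-65,0,0,0],[-9,-3,-70,0,0,0]]]'

```text
time: 2.98
tool_pos: [569.7, -102.9, 205.9]
tcp_rot: [180.0, 0.0, 106.5]
ft_force: [0.1, 0.1, 1.9]
finger_gap: -0.1
grip_force: 0.6
```

Request:
step_arm --targets '[[[-1,0,-5,0,0,0],[-2,0,-10,0,0,0],[-3,-1,-15,0,0,0],[-4,-1,-20,0,0,0],[-5,-1,-25,0,0,0],[-6,-1,-30,0,0,0],[-7,-2,-34,0,0,0],[-8,-2,-38,0,0,0],[-9,-2,-41,0,0,0],[-9,-2,-44,0,0,0],[-9,-2,-46,0,0,0],[-9,-2,-48,0,0,0]]]'

```text
time: 3.98
tool_pos: [560.9, -105.0, 158.1]
tcp_rot: [-180.0, -0.0, 106.5]
ft_force: [-0.8, 0.1, 0.6]
finger_gap: 0.1
grip_force: 0.4
```

Request:
step_arm --targets '[[[0,0,-2,0,0,0],[0,0,-4,0,0,0],[0,0,-6,0,0,0],[0,0,-7,0,0,0],[0,0,-8,0,0,0],[0,0,-9,0,0,0],[0,0,-9,0,0,0]]]'

```text
time: 4.57
tool_pos: [560.9, -104.9, 149.1]
tcp_rot: [-180.0, -0.0, 106.5]
ft_force: [0.7, -0.2, -0.6]
finger_gap: -0.5
grip_force: 0.0
```

Request:
step_arm --targets '[[[0,0,-1,0,0,0],[0,0,-2,0,0,0],[0,0,-3,0,0,0],[0,0,-3,0,0,0]]]'

```text
time: 4.9
tool_pos: [561.2, -104.9, 147.9]
tcp_rot: [180.0, 0.0, 106.5]
ft_force: [-6.2, 1.3, 12.7]
finger_gap: 0.0
grip_force: 6.2
```

Request:
step_arm --targets '[[[0,0,-0.5,0,0,0],[0,0,-1,0,0,0],[0,0,-1.5,0,0,0],[0,0,-1.5,0,0,0]]]'

```text
time: 5.23
tool_pos: [561.2, -105.0, 147.9]
tcp_rot: [180.0, 0.0, 106.5]
ft_force: [-11.8, 2.8, 22.1]
finger_gap: -0.2
grip_force: 11.2
```

The hatch stopped firmly with the fingertips at z≈126, so the outer face is level with the reader top plus 6 mm. I'll lift, open and look from near.

Request:
step_arm --targets '[[[0,0,5,0,0,0],[0,0,20,0,0,0],[0,0,40,0,0,0],[0,4,65,0,0,0],[-5,10,90,0,0,0],[-10,25,110,0,0,0],[-15,40,120,0,0,0],[-20,48,120,0,0,0],[-20,48,120,0,0,0],[-20,48,120,0,0,0]]]' --fingers -0.2

```text
time: 6.07
tool_pos: [540.2, -56.4, 263.0]
tcp_rot: [-179.9, -0.0, 106.6]
ft_force: [-0.2, -0.8, -0.5]
finger_gap: 51.2
grip_force: 0.0
```

```bash
python3 - <<'E'
from h import *
s=snap('wrist','w1.png');t=snap('top','t2.png');q=snap('scene','s2.png')
import pickle;pickle.dump((s,t,q),open('p.pkl','wb'))
print(s['eye'],s['attitude'],s['mtx'][0,0],proj(s,[540.5,-56.1,173]))
a=cv2.convertScaleAbs(s['img'],alpha=1.5)
b=cv2.convertScaleAbs(cv2.resize(q['img'][145:275,255:385],None,fx=2,fy=2,interpolation=cv2.INTER_CUBIC),alpha=1.7)
a=np.hstack([a[:,:540],np.vstack([b,np.zeros((140,260,3),np.uint8)])])
cv2.imwrite('pics/w1b.png',a)
E
```

```text
[517.53244406  17.64810601 384.14830243] [-17.66859026   0.0954089   16.56197156] 310.6862054068809 [321.84081608 208.62717634]
```

View pics/w1b.png

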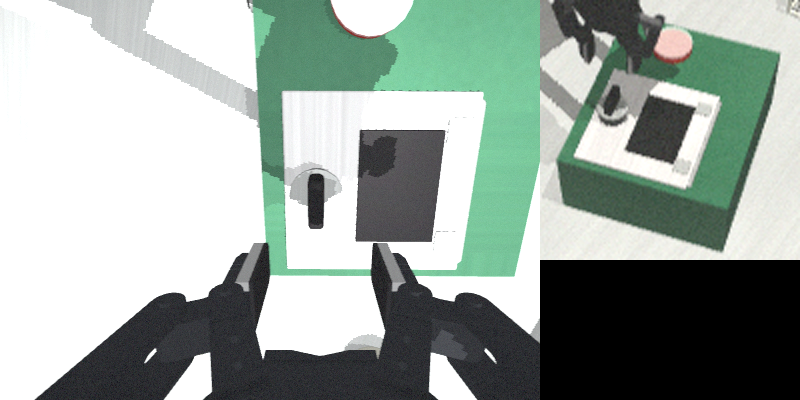

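Wrist view: the hatch is shut, with corners at (283,91), (485,93), (459,269) and (287,269). The wing is upright from (316,174) to (316,228), along the reader's y. Next I locate the stud axis.

```bash
python3 - <<'E'
from h import *
import pickle
s,t,q=pickle.load(open('p.pkl','rb'))
yaw=np.radians(16.5);R=np.array([[np.cos(yaw),np.sin(yaw),0],[-np.sin(yaw),np.cos(yaw),0],[0,0,1]]);o=np.array([591,11,0])
g=s['img'].max(axis=2); m=(g<60).astype(np.uint8); m[:, :295]=0;m[:,342:]=0;m[:165]=0;m[240:]=0
n,l,st,c=cv2.connectedComponentsWithStats(m);i=1+np.argmax(st[1:,4]);x,y,w,h,a=st[i];print(st[i],c[i])
f=lambda p,z:(R@(onplane(s,p,z)-o)).round(1)
ys,xs=np.where(l==i)
lo=(xs[ys==y+h-2].mean(),y+h-.5); hi=(xs[ys==y+1].mean(),y-.5)
print('-y top end z173',f(lo,173),'+y end',f(hi,173),f(hi,148),'axis ang',np.degrees(np.arctan2(*(f((c[i][0],y+h),173)-f((c[i][0],y),173))[:2])))
for p in [(283,91),(485,93),(459,269),(287,269)]: print(f(p,126))
S=[s,q];
print('L/R edges mid', f((x-.5,y+h-12),173),f((x+w-.5,y+h-12),173))
E
```

```text
[308 174  16  55 833] [315.54381753 200.75390156]
-y top end z173 [-72.1 -65.6 173. ] +y end [-72.  -23.9 173. ] [-72.4 -30.  148. ] axis ang -179.7252022053201
[-98.1  31.3 126. ]
[ 61.1  30.  126. ]
[  62.2 -127.5  126. ]
[ -99.9 -127.8  126. ]
L/R edges mid [-77.9 -56.5 173. ] [-66.2 -56.5 173. ]
```

Request:
step_arm --targets '[[[-2,0.5,-6,0,0,0],[-4,1,-16,0,0,0],[-4,1,-27,0,0,0],[-4,1,-38,0,0,0],[-4,1,-49,0,0,0],[-4,1,-60,0,0,0],[-4,1,-70,0,0,0],[-4,1,-79,0,0,0],[-4,1,-85,0,0,0],[-4,1,-89,0,0,0],[-4,1,-90,0,0,0],[-4,1,-90,0,0,0]]]'

```text
time: 7.22
tool_pos: [537.0, -55.9, 174.7]
tcp_rot: [-180.0, -0.0, 106.5]
ft_force: [0.4, 0.4, -1.0]
finger_gap: 51.0
grip_force: 0.0
```

```bash
python3 - <<'E'
from h import *
print(r.sense())
s=snap('wrist');cv2.imwrite('pics/w2.png',cv2.convertScaleAbs(s['img'],alpha=1.5))
E
```

```text
{'time': 7.2167, 'joint_pos': array([-1.13877893e+01,  1.10477929e+00,  1.00275051e+02, -1.76364282e-04,
        7.86231744e+01, -2.78907098e+01]), 'qd': array([ 0.02177945, -0.47680703, -0.61298904,  0.10045569,  0.29293277,
        0.06129685]), 'joint_efforts': array([-6.62122766e-03, -4.88753879e+01, -4.78878772e+01, -2.34516892e-04,
       -9.18053091e-02, -2.05726828e-04]), 'tool_pos': array([536.99292733, -55.93053063, 174.74980791]), 'tcp_rot': array([-1.79997264e+02, -1.25256625e-03,  1.06502955e+02]), 'ft_force': array([ 0.36277337,  0.38655538, -1.02464705]), 'wrist_torque': array([-0.04556294,  0.03198375,  0.00080922]), 'grip_force': 0.0, 'finger_gap': 50.97595323431307}
```

View pics/w2.png

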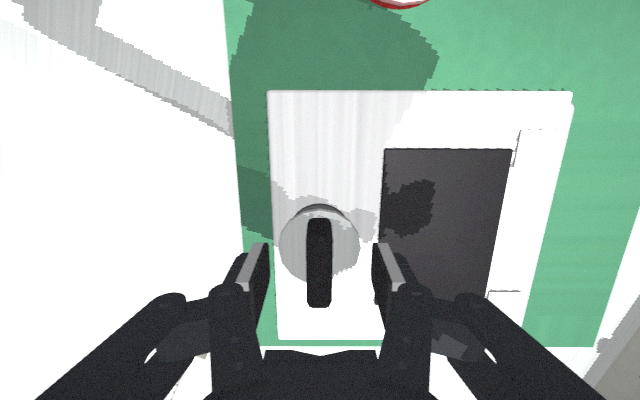

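Wrist view: the wing runs from (319,218) to (319,307), centred between fingers whose tips are at columns 269 and 371. I'll check the offset along the wing numerically.

```bash
python3 - <<'E'
from h import *
s=snap('wrist');st=r.sense();tp=st['tool_pos']
yaw=np.radians(16.5);R=np.array([[np.cos(yaw),np.sin(yaw),0],[-np.sin(yaw),np.cos(yaw),0],[0,0,1]])
f=lambda p,z:(R@(onplane(s,p,z)-tp)).round(1)
m=(s['img'].max(axis=2)<60).astype(np.uint8)
col=m[:,316:323].mean(1)>.6; ys=np.where(col)[0]; ys=ys[(ys>205)&(ys<320)];print(ys.min(),ys.max())
row=np.where(m[270,290:350])[0]+290;print(row.min(),row.max())
print('relative to TCP, reader axes: -y end',f((319.5,ys.max()+.5),173),'+y end base',f((319.5,ys.min()-.5),148),'sides',f((row.min()-.5,290),173),f((row.max()+.5,290),173))
E
```

```text
217 306
306 331
relative to TCP, reader axes: -y end [ -1.2 -16.6  -2.5] +y end base [ -1.2  18.9 -27.5] sides [-7.6 -7.6 -2.5] [ 4.4 -7.6 -2.5]
```

Request:
step_arm --targets '[[[-0.5,0.4,-1,0,0,0],[-1,0.7,-2,0,0,0],[-1,0.7,-2,0,0,0]]]'

```text
time: 7.57
tool_pos: [535.9, -55.2, 172.9]
tcp_rot: [180.0, 0.0, 106.5]
ft_force: [0.4, 0.4, -0.4]
finger_gap: 51.1
grip_force: 0.0
```

Request:
step_arm --targets '[[[0,0,0,0,0,0],[0,0,0,0,0,0],[0,0,0,0,0,0],[0,0,0,0,0,0],[0,0,0,0,0,0],[0,0,0,0,0,0],[0,0,0,0,0,0],[0,0,0,0,0,0]]]' --fingers 1 --newtons 40

```text
time: 8.23
tool_pos: [536.1, -55.2, 173.0]
tcp_rot: [180.0, 0.0, 106.5]
ft_force: [0.7, 0.0, 0.8]
finger_gap: 11.3
grip_force: 43.5
```

Request:
step_arm --targets '[[[0,0,-0.4,0,0,0],[0,0,-0.8,0,0,0],[0,0,-1.2,0,0,0],[0,0,-1.6,0,0,0],[0,0,-2.0,0,0,0],[0,0,-2.4,0,0,0],[0,0,-2.8,0,0,0],[0,0,-3.2,0,0,0],[0,0,-3.6,0,0,0],[0,0,-4.0,0,0,0],[0,0,-4.4,0,0,0],[0,0,-4.8,0,0,0]]]'

```text
time: 9.23
tool_pos: [536.2, -55.2, 168.4]
tcp_rot: [180.0, 0.0, 106.5]
ft_force: [0.0, 1.2, 6.2]
finger_gap: 11.0
grip_force: 44.0
```

Request:
step_arm --targets '[[[0,0,-0.4,0,0,0],[0,0,-0.8,0,0,0],[0,0,-1.2,0,0,0],[0,0,-1.6,0,0,0]]]'

```text
time: 9.57
tool_pos: [536.2, -55.3, 166.9]
tcp_rot: [180.0, 0.0, 106.5]
ft_force: [-0.8, 1.4, 6.9]
finger_gap: 11.3
grip_force: 44.2
```

Request:
step_arm --targets '[[[0,0,-0.4,0,0,0],[0,0,-0.8,0,0,0],[0,0,-1.2,0,0,0],[0,0,-1.2,0,0,0]]]'

```text
time: 9.9
tool_pos: [536.2, -55.3, 165.7]
tcp_rot: [180.0, 0.0, 106.5]
ft_force: [-1.1, 1.0, 8.1]
finger_gap: 10.7
grip_force: 44.3
```

Request:
step_arm --targets '[[[0,0,-0.4,0,0,0],[0,0,-0.8,0,0,0],[0,0,-1.2,0,0,0],[0,0,-1.2,0,0,0]]]'

```text
time: 10.23
tool_pos: [536.2, -55.3, 164.6]
tcp_rot: [180.0, 0.0, 106.5]
ft_force: [-0.7, 0.5, 8.7]
finger_gap: 11.4
grip_force: 44.4
```

Still on the spring (about 8 mm in). I'll keep going.

Request:
step_arm --targets '[[[0,0,-0.4,0,0,0],[0,0,-0.8,0,0,0],[0,0,-1.2,0,0,0],[0,0,-1.2,0,0,0]]]'

```text
time: 10.57
tool_pos: [536.2, -55.2, 163.6]
tcp_rot: [180.0, 0.0, 106.5]
ft_force: [-1.3, 0.7, 8.9]
finger_gap: 10.8
grip_force: 44.6
```

Request:
step_arm --targets '[[[0,0,-0.4,0,0,0],[0,0,-0.8,0,0,0],[0,0,-1.2,0,0,0],[0,0,-1.2,0,0,0]]]'

```text
time: 10.9
tool_pos: [536.3, -55.3, 163.2]
tcp_rot: [179.9, 0.0, 106.5]
ft_force: [-5.4, 2.2, 15.0]
finger_gap: 11.1
grip_force: 45.5
```

The floor was felt at TCP z≈163.2 and 15 N, so the stud is about 9.8 mm in. I'll ease back 0.4 mm and start turning clockwise, checking the moment.

Request:
step_arm --targets '[[[0,0,0.2,0,0,0],[0,0,0.4,0,0,0],[0,0,0.4,0,0,-0.03],[0,0,0.4,0,0,-0.06],[0,0,0.4,0,0,-0.09],[0,0,0.4,0,0,-0.12]]]'

```text
time: 11.4
tool_pos: [536.2, -55.3, 163.3]
tcp_rot: [180.0, 0.0, 99.5]
ft_force: [-3.6, 2.1, 12.6]
finger_gap: 11.0
grip_force: 45.0
```

```bash
python3 -c "
from bench import r
s=r.sense();print(s['ft_force'],s['wrist_torque'],s['tool_pos'],s['tcp_rot'])"
```

```text
[-3.56407239  2.10453895 12.60287617] [0.31644776 0.74893144 0.0820846 ] [536.23927726 -55.28847391 163.26916425] [1.79954843e+02 2.00502835e-02 9.95481064e+01]
```

Turned 0.12 rad with almost no moment, so it is free. I'll continue.

Request:
step_arm --targets '[[[0,0,0,0,0,-0.05],[0,0,0,0,0,-0.1],[0,0,0,0,0,-0.15],[0,0,0,0,0,-0.2],[0,0,0,0,0,-0.25],[0,0,0,0,0,-0.3],[0,0,0,0,0,-0.35],[0,0,0,0,0,-0.4],[0,0,0,0,0,-0.45],[0,0,0,0,0,-0.5],[0,0,0,0,0,-0.55],[0,0,0,0,0,-0.6]]]'

```text
time: 12.4
tool_pos: [536.1, -55.2, 163.3]
tcp_rot: [180.0, -0.0, 65.1]
ft_force: [-3.3, 1.8, 12.7]
finger_gap: 11.0
grip_force: 45.2
```

```bash
python3 -c "
from bench import r
s=r.sense();print(s['ft_force'],s['wrist_torque'],s['tool_pos'],s['tcp_rot'])"
```

```text
[-3.34023882  1.76239753 12.680558  ] [0.35072082 0.87461901 0.07779552] [536.09508355 -55.2239473  163.2522215 ] [ 1.79971962e+02 -6.27716580e-03  6.51161454e+01]
```

Request:
step_arm --targets '[[[0,0,0,0,0,-0.05],[0,0,0,0,0,-0.1],[0,0,0,0,0,-0.15],[0,0,0,0,0,-0.2],[0,0,0,0,0,-0.25],[0,0,0,0,0,-0.3],[0,0,0,0,0,-0.35],[0,0,0,0,0,-0.4],[0,0,0,0,0,-0.45],[0,0,0,0,0,-0.5],[0,0,0,0,0,-0.55],[0,0,0,0,0,-0.6]]]'

```text
time: 13.4
tool_pos: [536.1, -55.1, 163.3]
tcp_rot: [180.0, -0.0, 30.7]
ft_force: [-4.6, 2.7, 14.1]
finger_gap: 11.1
grip_force: 45.2
```

Request:
step_arm --targets '[[[0,0,0,0,0,-0.03],[0,0,0,0,0,-0.06],[0,0,0,0,0,-0.09],[0,0,0,0,0,-0.11],[0,0,0,0,0,-0.11],[0,0,0,0,0,-0.11]]]'

```text
time: 13.9
tool_pos: [536.1, -55.1, 163.3]
tcp_rot: [180.0, -0.0, 24.6]
ft_force: [-5.6, 1.4, 12.8]
finger_gap: 10.7
grip_force: 45.2
```

```bash
python3 -c "
from bench import r
s=r.sense();print(s['ft_force'],s['wrist_torque'],s['tool_pos'],s['tcp_rot'])"
```

```text
[-5.56378512  1.35051515 12.83356923] [ 0.46505433  1.01351015 -0.0198842 ] [536.054325   -55.09019968 163.27724328] [ 1.79998094e+02 -2.57429217e-02  2.45677999e+01]
```

Turned about 1.43 rad with no end-stop moment. I'll let the push off slowly while holding the angle.

Request:
step_arm --targets '[[[0,0,0.4,0,0,0],[0,0,0.8,0,0,0],[0,0,1.2,0,0,0],[0,0,1.6,0,0,0],[0,0,2.0,0,0,0],[0,0,2.4,0,0,0],[0,0,2.4,0,0,0]]]'

```text
time: 14.48
tool_pos: [535.9, -55.1, 165.0]
tcp_rot: [-180.0, -0.0, 24.6]
ft_force: [-2.7, 1.8, 8.8]
finger_gap: 11.4
grip_force: 44.4
```

Request:
step_arm --targets '[[[0,0,0.4,0,0,0],[0,0,0.8,0,0,0],[0,0,1.2,0,0,0],[0,0,1.2,0,0,0]]]'

```text
time: 14.82
tool_pos: [535.9, -55.1, 166.1]
tcp_rot: [-180.0, -0.0, 24.6]
ft_force: [-2.4, 2.0, 7.0]
finger_gap: 11.5
grip_force: 44.3
```

Request:
step_arm --targets '[[[0,0,0.3,0,0,0],[0,0,0.6,0,0,0],[0,0,0.6,0,0,0]]]'

```text
time: 15.07
tool_pos: [535.9, -55.1, 166.6]
tcp_rot: [-180.0, -0.0, 24.6]
ft_force: [-1.9, 0.8, 6.6]
finger_gap: 11.1
grip_force: 44.3
```

Request:
step_arm --targets '[[[0,0,0.3,0,0,0],[0,0,0.6,0,0,0],[0,0,0.6,0,0,0]]]'

```text
time: 15.32
tool_pos: [535.9, -55.1, 167.2]
tcp_rot: [-180.0, -0.0, 24.6]
ft_force: [-1.1, 1.8, 7.1]
finger_gap: 11.1
grip_force: 44.2
```

Request:
step_arm --targets '[[[0,0,0.3,0,0,0],[0,0,0.6,0,0,0],[0,0,0.9,0,0,0],[0,0,0.9,0,0,0]]]'

```text
time: 15.65
tool_pos: [535.9, -55.0, 168.0]
tcp_rot: [-180.0, -0.0, 24.6]
ft_force: [-1.1, 1.7, 6.6]
finger_gap: 10.9
grip_force: 44.2
```

Request:
step_arm --targets '[[[0,0,0.3,0,0,0],[0,0,0.6,0,0,0],[0,0,0.6,0,0,0]]]'

```text
time: 15.9
tool_pos: [535.9, -55.0, 168.5]
tcp_rot: [-180.0, -0.0, 24.6]
ft_force: [-0.8, 2.8, 7.6]
finger_gap: 11.3
grip_force: 44.1
```

Request:
step_arm --targets '[[[0,0,0.3,0,0,0],[0,0,0.6,0,0,0],[0,0,0.6,0,0,0]]]'

```text
time: 16.15
tool_pos: [535.9, -55.1, 168.9]
tcp_rot: [-180.0, 0.0, 24.6]
ft_force: [-0.5, 3.3, 5.4]
finger_gap: 11.2
grip_force: 43.8
```

```bash
python3 - <<'E'
from h import *
s=r.sense();print(s['ft_force'],s['wrist_torque'],s['tool_pos'])
s=snap('wrist');cv2.imwrite('pics/w3.png',cv2.convertScaleAbs(s['img'],alpha=1.3))
E
```

```text
[-0.48196883  3.29642184  5.38444763] [0.35911344 0.09882233 0.00299297] [535.87801964 -55.08410012 168.8877443 ]
```

View pics/w3.png

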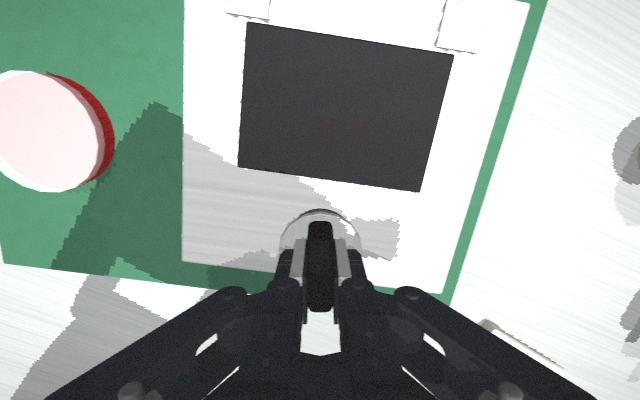

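The wrist view shows the wing turned with the fingers, at (320,220)–(320,310). The force is now dropping below the spring's level, which looks like the notch being met, so I'll ease a little more.

Request:
step_arm --targets '[[[0,0,0.3,0,0,0],[0,0,0.6,0,0,0],[0,0,0.6,0,0,0]]]'

```text
time: 16.45
tool_pos: [535.8, -55.1, 169.1]
tcp_rot: [-180.0, 0.0, 24.6]
ft_force: [1.4, 1.7, 1.7]
finger_gap: 10.9
grip_force: 43.4
```

The stop is solid at z≈169.1 while the force falls to 1.7 N, so the pin sits in its notch. I'll release and lift.

Request:
step_arm --targets '[[[0,0,0.3,0,0,0],[0,0,0.3,0,0,0],[0,0,0.3,0,0,0],[0,0,0.3,0,0,0],[0,0,0.3,0,0,0],[0,0,0.3,0,0,0]]]' --fingers -0.2

```text
time: 16.95
tool_pos: [535.9, -55.3, 169.7]
tcp_rot: [-180.0, 0.0, 24.6]
ft_force: [0.3, 0.0, 0.7]
finger_gap: 51.4
grip_force: 0.0
```

Request:
step_arm --targets '[[[0,0,5,0,0,0],[0,0,15,0,0,0],[0,0,28,0,0,0],[0,0,42,0,0,0],[0,0,58,0,0,0],[0,0,75,0,0,0],[0,0,92,0,0,0],[0,0,105,0,0,0],[0,0,110,0,0,0],[0,0,110,0,0,0]]]'

```text
time: 17.78
tool_pos: [536.9, -55.4, 282.3]
tcp_rot: [179.9, -0.2, 24.6]
ft_force: [0.3, 0.7, -0.4]
finger_gap: 51.0
grip_force: 0.0
```

```bash
python3 - <<'E'
from h import *
s=snap('wrist');q=snap('scene')
a=cv2.convertScaleAbs(s['img'],alpha=1.2)[:,100:640]
b=cv2.convertScaleAbs(cv2.resize(q['img'][145:275,255:385],None,fx=2,fy=2,interpolation=cv2.INTER_CUBIC),alpha=1.5)
cv2.imwrite('pics/w4.png',np.hstack([a,np.vstack([b,np.zeros((140,260,3),np.uint8)])]))
print(r.sense()['ft_force'])
E
```

```text
[ 0.96209333  0.03038515 -0.0578429 ]
```

View pics/w4.png

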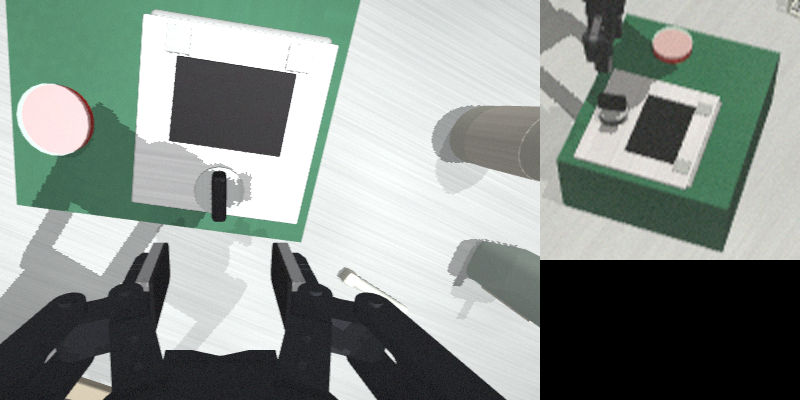

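The picture shows the hatch shut and the wing (219,171)–(219,221) still at its turned angle, with the dish and the bottles where they were. Handing in.

```bash
python3 -c "
from bench import r
print(r.hand_in())"
```

```text
the job is handed in; nothing more can be done
None
```

The hatch is shut and the stud was pushed to its floor at about 15 N, turned about 82° clockwise and felt to lock on the way back up; the job is handed in with the robot clear of everything, though no verdict came back.

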